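# Check a bench scale with its check weight

## Robot

A 6-joint arm with a two-finger parallel gripper is mounted at the origin on a cart in front of the work surface, level with it; the furniture and walls round the work are solid. World frame = base frame: x ahead of the robot, y to its left, z up, the work surface at z = 0. Lengths are in m, angles in rad, forces in N, time in s.
With the tool pointing down it reaches from about 0.425 to 0.95 m from the base axis. Payload 3.5 kg.
Tool frame: the origin (TCP) lies between the finger pads; the fingertips stand 8 mm ahead of it and the grasp point (between the pads) lies 11 mm behind it; z points along the fingers, y is the line along which they close (so a half turn about z gives the same grasp; the last joint's range is limited). The gripper opens to 85 mm and grips with 20 to 120 N. Pads are 22 mm wide; open, the fingers measure 114 mm over their backs; the gripper's body (76 mm by 85 mm) begins 54 mm behind the grasp point. The pads swing forward as they close: fully open they stand 13 mm farther back than shut.
Start: joints at [-1.457, 0.286, 1.577, -0, 1.279, -0.15], TCP at [0.176, -0.652, 0.239] pointing down, gripper open.
Joint ranges: [-2.77, 2.77], [-0.9, 2.22], [0.21, 2.48], [-1.53, 4.67], [0.24, 2.81], [-2.84, 2.84]. Speed limits (rad/s): [2.79, 2.79, 3.14, 3.14, 3.14, 3.14].

## Interface

Orientations are given as a rotation vector (axis times angle).
In Python, from cell import * gives the robot as it stands. The module is installed in compiled form; this text tells all that it offers.
- The arm moves only by the tool drive_tool, never from a script. Its arguments are lists of equal length, an entry for each row: "dp": the shift along the tool's x, y, z normalised to -1 to 1, where 1 is 500 mm, a list of three; "dr": the turn, a rotation vector about the tool's x, y, z normalised to -1 to 1, where 1 is 0.1 rad, a list of three. A call has 1 to 10 rows; each row shifts and turns the commanded pose from where the row before left it, along the tool's axes as they then stand; what a row does not reach is not made up. A row lasts 1/12 s, in which the tool goes at most 41.7 mm and 7.16 degrees, less where a joint would pass 70% of its speed; a pose out of reach is approached as far as the arm can. A call with a number of a shift or a turn outside -1 to 1 is refused whole. A call with a gripper value outside its range is refused whole. "grip" is the closure, from 0 (fully open) to 1 (shut), set as the call begins (left out, the last holds). The fingers move at their own pace and stop on an object; the grip force is fixed at half the most. Time passes only in rows, so rows that do not move let the fingers close. It gives the time, the measured TCP pose, the force, the opening and the grip force at its end, in the units of the state.
- state(): the state, without advancing time (a new reading comes with each control period).
- grab_frame(name): name is "scene" or "top" or "wrist"; returns the picture (384x512x3 uint8, blue, green, red); there is no depth.
- calibration(name): a dict with "fx", "fy", "cx", "cy" (pixels), "R" (3x3) and "t" (3): a world point X has camera coordinates R X + t. Camera axes: x right, y down, z forward; pixel columns grow to the right and rows downward; lengths in m; the calibration is good to about 2 mm. A picture is of the moment at which its call begins: read the wrist's pose just before it. calibration takes no time and is no camera call; for the wrist camera it gives the pose at the moment of the call.
- job_done(): hands the job in; it is judged then, once.
The state is a dict: "time_s": time; "joint_positions": joint angles; "qvel": joint speeds; "effort": joint torques, N m; "ee_pos": TCP position; "ee_rot": TCP orientation; "wrist_force": force on the tool from outside, world axes, zero at the start; "moment": the same for the moment, N m; "gripper_width": finger opening in m; "finger_force": force on a finger pad.
Only numpy, scipy, OpenCV 4.12 (cv2) and the standard library are available. Lean on these libraries where they do the work, as an engineer would, in place of code of your own. Each camera call takes 0.05 s, during which the arm holds its last target. There are 200 camera calls.

## Task

Check the bench scale: first clear its pan by standing the reel of solder that was left on it upright in the small square metal tray. Then take the tall brass check weight out of its slanted holder and set it gently, without driving the pan down onto its stop, upright inside the small engraved ring at the middle of the pan. Leave the short steel weight in its pocket and the boards and the display where they are.

Things in the scene. Friction and masses are not known exactly. Their poses are not given: they have to be found in the camera images.
- scale: White bench scale, fixed, 170 (x) x 165 (y) x 42 mm high, dark display and two blue keys along its -x edge. Origin: centre of its underside, z up.
- pan_top (a point): Centre of the top face of the scale's round steel pan (110 mm across, 6 mm thick, 22 mm from the housing's centre toward the scale's +x; its top is 64 mm above the bench when empty). A dark ring 64 mm across is engraved round this point. The point sinks with the pan; z up.
- pan (a joint): How far the sprung pan has sunk, m: 0 empty, 0.0036 under the reel, 0.0070 under the brass weight alone, stop at 0.014 (700 N/m).
- solder_spool: Reel of solder, green flanges and white middle, 0.26 kg, standing on the pan at the start. 46 mm high, bottom flange 60 mm across, top flange 58 mm across and 6 mm thick, core about 32 mm across. Origin: centre of its underside, z along its axis, up.
- tray: Shallow square aluminium tray with a dark lining, fixed, 110 x 110 mm outside, 3 mm walls 13 mm high, floor 3 mm above the bench. Origin: centre of its underside, z up.
- holder: Dark fixed stand with two square open pockets 85 mm apart along its y, each leaning 30 degrees so that what stands in it points up and toward the holder's -x. Pockets are 48 mm square inside, 22 mm deep. Origin: centre of the underside of the base plate (84 x 146 mm), z up.
- brass_weight: Tall brass check weight, 0.5 kg, 72 mm high: body 44 mm across and 40 mm high, neck 16 mm across, round gripping knob 28 mm across from 56 to 70 mm above the base. Starts leaning in one of the holder's two pockets (either). Origin: centre of its underside, z along its axis toward the knob.
- steel_weight: Short steel check weight, 0.2 kg, 50 mm high: body 44 mm across and 18 mm high, same neck and knob (knob from 34 to 48 mm). In the other pocket; stays there. Origin: centre of its underside, z toward the knob.
- board_3: Dark blue circuit board with a display, 62 x 89 x 13 mm, lying on the bench; bystander. Origin: centre of its underside.
- board_4: Dark circuit board, 62 x 89 x 13 mm, lying on the bench; bystander. Origin: centre of its underside.
- screen_2: Blue display module, 93 x 46 x 10 mm, lying on the bench; bystander. Origin: centre of its underside.
Not all that is in view belongs to the job. Of the things shaped like the brass_weight, the brass one is meant. Several things have the shape of the solder_spool; the one meant has the colours described above.

How it is judged:
By the outcome, as a careful person would: the job done as asked, in the order asked, and still so for the second after the job is handed in, with the robot touching nothing.
It also fails if it takes over 59 s, if anything falls off the work surface, if the arm or the gripper's body presses on something with over 40 N, if the wrist force passes 120 N, or if a joint passes its speed limit or range.

## Working session

There is one attempt and no reset: what is moved stays moved. The work goes in short steps, Python scripts to look and compute and a tool call to move; the robot and the scene stay as the last step left them, time stands still between calls to the robot, and variables do not carry over. Pictures are saved under pics/ and viewed, at most 10 in all, crops included, and the job is handed in when it is done.

Besides the shell and the picture viewer there is one more tool, called in YAML: its name, and indented under it one key for each argument. drive_tool: Moves the arm, as the interface text tells. Scaled input: -1 to 1 covers 500 mm each way for a shift and 0.1 rad each way for a turn. Its arguments: {"type":"object","properties":{"dp":{"type":"array","items":{"type":"array","items":{"type":"number","minimum":-1,"maximum":1}}},"dr":{"type":"array","items":{"type":"array","items":{"type":"number","minimum":-1,"maximum":1}}},"grip":{"type":"number"}},"required":["dp","dr"]}

```bash
mkdir -p pics; python3 - <<'E'
from cell import *
import cv2,numpy as np
s=state(); print(s)
for n in ("scene","top"):
    cv2.imwrite(f"pics/{n}0.png",grab_frame(n)); c=calibration(n); print(n,c)
a=cv2.imread("pics/scene0.png")
E
python3 -c "
import cv2
for n in ('scene','top'):
    cv2.imwrite(f'pics/{n}0b.png',cv2.resize(cv2.imread(f'pics/{n}0.png'),(800,600),interpolation=cv2.INTER_CUBIC))"
```

```text
{'time_s': 0.0, 'joint_positions': array([-1.45699902e+00,  2.87189957e-01,  1.57821145e+00,  1.29851169e-05,
        1.27862665e+00, -1.50006726e-01]), 'qvel': array([-0.00080706,  0.00049221,  0.00191651, -0.00077835,  0.00015214,
       -0.0004778 ]), 'effort': array([ 3.46095358e-04, -4.05982697e+01, -2.92623693e+01, -1.49949028e-04,
        5.94426849e-03,  1.11166329e-05]), 'ee_pos': array([ 0.17596099, -0.65097906,  0.23791233]), 'ee_rot': array([-3.11189046e+00, -4.12855811e-01, -8.87095406e-05]), 'wrist_force': array([ 0.12237746,  0.05328566, -0.31294689]), 'moment': array([ 0.00721648, -0.03326039,  0.03348976]), 'finger_force': 0.0, 'gripper_width': 0.08553588037474344}
scene {'fx': 495.2975474988678, 'fy': 495.2975474988678, 'cx': 255.38215201775006, 'cy': 190.91330233029973, 'R': array([[ 0.91765876, -0.39689261,  0.01945917],
       [-0.23997533, -0.59255008, -0.76895789],
       [ 0.31672424,  0.70097122, -0.63900321]]), 't': array([-0.47734507,  0.19874635,  1.58460135])}
top {'fx': 418.52512752378794, 'fy': 418.52512752378794, 'cx': 253.39078213135244, 'cy': 185.0442726517381, 'R': array([[-0.00587128, -0.99997822, -0.00301334],
       [-0.99934775,  0.0059749 , -0.03561433],
       [ 0.03563156,  0.00280227, -0.99936107]]), 't': array([0.0693303 , 0.53507921, 1.66254804])}
```

View pics/scene0b.png

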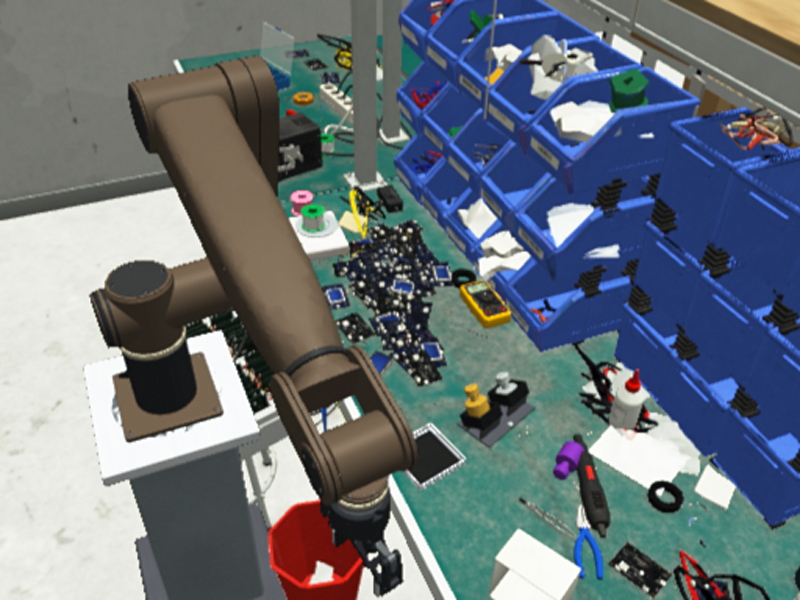

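View pics/top0b.png

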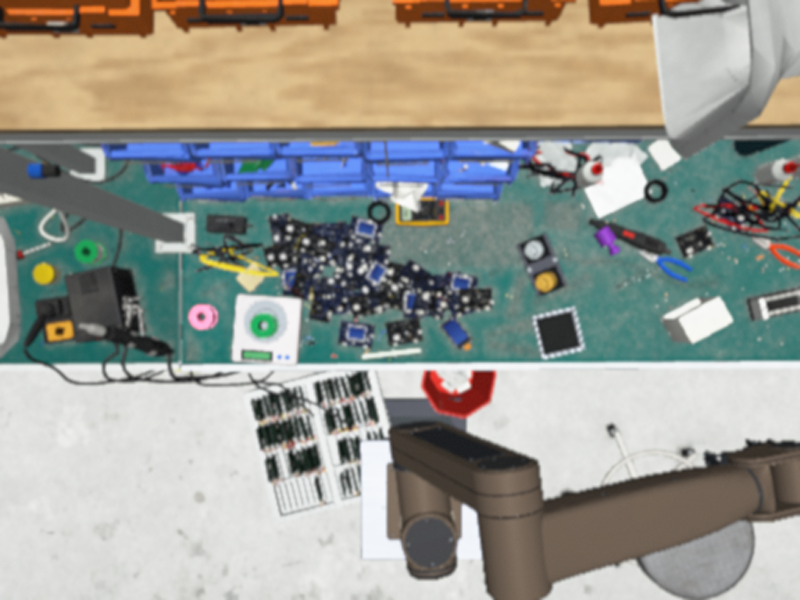

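The scene view shows the green/white reel on the scale's pan at (313,220), the pink look-alike behind it at (302,200), the tray at (425,455), and the brass weight at (475,400) next to the steel one at (503,385). In the top view, at 800 px width, the reel is at (264,325), the tray at (558,333), the brass weight at (545,280), and the steel weight at (533,248).

```bash
cat > h.py <<'E'
from cell import *
import cv2, numpy as np
from scipy.spatial.transform import Rotation as Rn
def ray(c,u,v):
    d=np.array([(u-c["cx"])/c["fx"],(v-c["cy"])/c["fy"],1.0]); R=np.array(c["R"]); 
    return -R.T@np.array(c["t"]), R.T@d
def onz(c,u,v,z):
    o,d=ray(c,u,v); return o+d*(z-o[2])/d[2]
def tri(*obs):
    A=np.zeros((3,3)); b=np.zeros(3)
    for c,u,v in obs:
        o,d=ray(c,u,v); d=d/np.linalg.norm(d); P=np.eye(3)-np.outer(d,d); A+=P; b+=P@o
    X=np.linalg.solve(A,b)
    return X,[float(np.linalg.norm(np.cross(X-ray(*q)[0],ray(*q)[1]/np.linalg.norm(ray(*q)[1])))) for q in obs]
def step(goal_p,goal_R=None,s=None):
    "shift in current tool axes (units of 500mm) and turn (units 0.1rad), totals"
    s=s or state(); R=Rn.from_rotvec(s["ee_rot"])
    dp=R.inv().apply(np.array(goal_p)-s["ee_pos"])/0.5
    dr=(R.inv()*goal_R).as_rotvec()/0.1 if goal_R is not None else None
    return dp.round(4),None if dr is None else dr.round(3)
E
python3 - <<'E'
from h import *
c=calibration("top")
for n,u,v,z in [("tray",558,333,.01),("brass",545,280,.08),("steel",533,248,.07),("spool",264,325,.106),("scale",266,329,.042),("pink",203,317,.03),("holder",541,264,.02)]:
    print(n,onz(c,u*.64,v*.64,z).round(3))
w=calibration("wrist"); s=state(); R=Rn.from_rotvec(s["ee_rot"]).as_matrix()
print(R.round(3)); print("cam in tool:", (R.T@(-w["R"].T@w["t"]-s["ee_pos"])).round(4), (R.T@w["R"].T).round(3), w["fx"])
E
```

```text
tray [ 0.421 -0.346  0.01 ]
brass [ 0.553 -0.299  0.08 ]
steel [ 0.633 -0.273  0.07 ]
spool [0.448 0.384 0.106]
scale [0.436 0.392 0.042]
pink [0.467 0.554 0.03 ]
holder [ 0.597 -0.303  0.02 ]
[[ 0.965  0.261 -0.   ]
 [ 0.261 -0.965  0.002]
 [ 0.    -0.002 -1.   ]]
cam in tool: [ 0.0829 -0.001  -0.1345] [[-0.    -0.947 -0.321]
 [ 1.    -0.001  0.001]
 [-0.001 -0.321  0.947]] 281.09558662450695
```

drive_tool:
  dp:
    - [0.072, -0.038, 0]
    - [0.072, -0.038, 0]
    - [0.072, -0.038, 0]
    - [0.072, -0.038, 0]
    - [0.072, -0.038, 0]
    - [0.072, -0.038, 0]
    - [0.072, -0.038, 0]
    - [0.072, -0.038, 0]
    - [0.072, -0.038, 0]
    - [0.072, -0.038, 0]
  dr:
    - [0, 0, 0]
    - [0, 0, 0]
    - [0, 0, 0]
    - [0, 0, 0]
    - [0, 0, 0]
    - [0, 0, 0]
    - [0, 0, 0]
    - [0, 0, 0]
    - [0, 0, 0]
    - [0, 0, 0]

```text
time_s: 0.93
ee_pos: [0.475, -0.3725, 0.2388]
ee_rot: [-3.114, -0.413, 0.001]
wrist_force: [0.3, -0.3, 0.9]
gripper_width: 0.0854
finger_force: 0.0
```

```bash
cat >> h.py <<'E'
import pickle
def shot(name,cam="wrist"):
    c=calibration(cam); im=grab_frame(cam); cv2.imwrite(f"pics/{name}.png",im); pickle.dump(c,open(f"pics/{name}.pkl","wb")); return c,im
def load(name): return pickle.load(open(f"pics/{name}.pkl","rb")),cv2.imread(f"pics/{name}.png")
E
python3 - <<'E'
from h import *
s=state(); print(s["ee_pos"],s["time_s"],np.abs(s["qvel"]).max())
shot("w1"); s=state(); print(s["ee_pos"],s["time_s"],np.abs(s["qvel"]).max()); c,im=shot("w2")
cv2.imwrite("pics/w2b.png",cv2.resize(im,(800,600),interpolation=cv2.INTER_CUBIC))
E
```

```text
[ 0.47499299 -0.3724548   0.23884417] 0.9333 0.8230483053476834
[ 0.47958021 -0.3672231   0.23887271] 0.9833 0.15018202121763274
```

View pics/w2b.png

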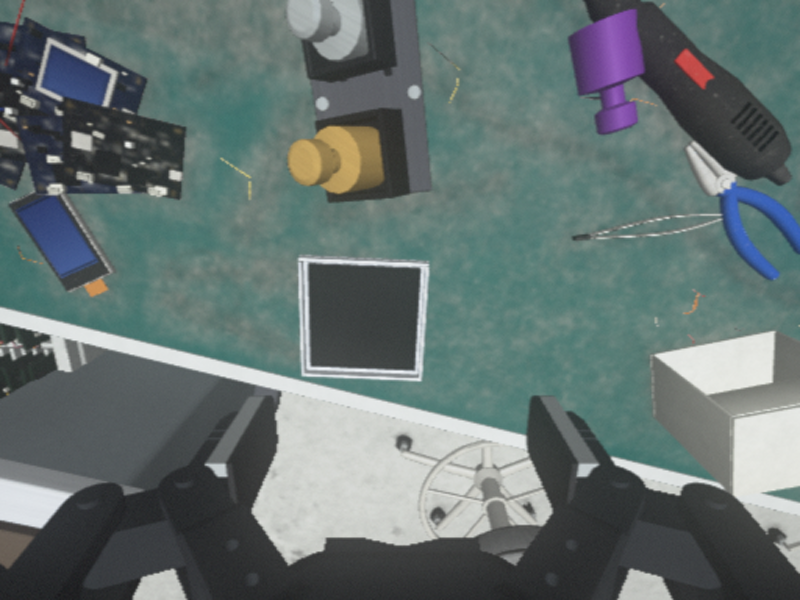

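The wrist view shows the tray's rim corners near (302,260), (428,264), (420,378) and (304,374). The brass knob is at (313,162), leaning image-left, which is world +y. The steel weight is above it at (312,15).

drive_tool:
  dp:
    - [0.02, -0.08, 0]
    - [0.02, -0.08, 0]
    - [0.02, -0.08, 0]
    - [0, 0, 0]
  dr:
    - [0, 0, 0]
    - [0, 0, 0]
    - [0, 0, 0]
    - [0, 0, 0]

```text
time_s: 1.37
ee_pos: [0.4707, -0.2451, 0.2381]
ee_rot: [-3.109, -0.419, 0.002]
wrist_force: [-0.4, -0.4, 0.0]
gripper_width: 0.0851
finger_force: 0.0
```

```bash
cat >> h.py <<'E'
def biggest(m,k=1):
    cs,_=cv2.findContours(m.astype(np.uint8),cv2.RETR_EXTERNAL,cv2.CHAIN_APPROX_NONE)
    return sorted(cs,key=cv2.contourArea,reverse=True)[:k]
E
python3 - <<'E'
from h import *
shot("w3")
for n in ("w2","w3"):
    c,im=load(n); hsv=cv2.cvtColor(im,cv2.COLOR_BGR2HSV); H,S,V=cv2.split(hsv)
    m=((H>12)&(H<30)&(S>110)&(V>90))
    ct=biggest(m)[0]; print(n,"brass",cv2.boundingRect(ct),cv2.contourArea(ct))
    dark=((V<70)).astype(np.uint8)
    for q in biggest(dark,8):
        (x,y),(w,h),a=cv2.minAreaRect(q); A=cv2.contourArea(q)
        if A>1500 and A/(w*h)>.9 and 0.8<w/h<1.25:
            b=cv2.boxPoints(((x,y),(w,h),a)); P=[onz(c,*p,.004)[:2].round(4).tolist() for p in b]; print("dark",(x,y),w,h,P, onz(c,x,y,.004)[:2])
    # brass hue/value near knob: print V columns
    x,y,w,h=cv2.boundingRect(ct)
    cr=im[max(0,y-10):y+h+15,max(0,x-15):x+w+25]; cv2.imwrite(f"pics/{n}_br.png",cv2.resize(cr,None,fx=6,fy=6,interpolation=cv2.INTER_CUBIC))
a=cv2.imread("pics/w2_br.png");b=cv2.imread("pics/w3_br.png"); h=max(a.shape[0],b.shape[0])
pad=lambda q:cv2.copyMakeBorder(q,0,h-q.shape[0],0,4,cv2.BORDER_CONSTANT)
o=np.hstack([pad(a),pad(b)]); print(o.shape,a.shape); cv2.imwrite("pics/br.png",o[:600,:1600] if o.shape[1]<=800 else cv2.resize(o,None,fx=800/o.shape[1],fy=800/o.shape[1]))
E
```

```text
w2 brass (185, 81, 60, 43) 1845.0
w3 brass (305, 103, 50, 42) 1536.5
(408, 1148, 3) (408, 600, 3)
```

View pics/br.png

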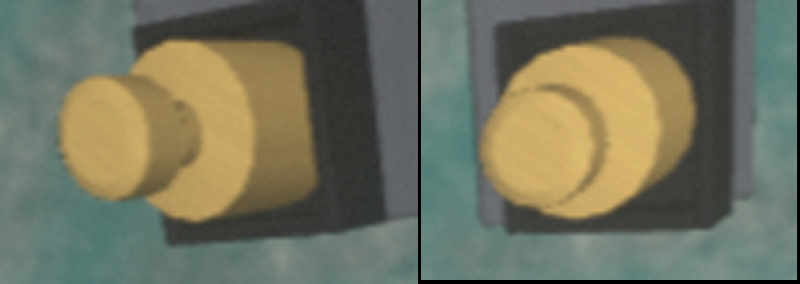

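```bash
python3 - <<'E'
from h import *
c2,i2=load("w2"); c3,i3=load("w3")
f=lambda x,y,o:(o[0]+x/4.181,o[1]+y/4.181)
T,e=tri((c2,*f(105,137,(170,71))),(c3,*f(539-421,147,(290,93)))); print("top",T,e)
B,e=tri((c2,*f(190,130,(170,71))),(c3,*f(580-421,130,(290,93)))); print("bodytop",B,e)
d=T-B; print(np.linalg.norm(d),d/np.linalg.norm(d))
for n,c,im in(("w2",c2,i2),("w3",c3,i3)):
    hsv=cv2.cvtColor(im,cv2.COLOR_BGR2HSV); H,S,V=cv2.split(hsv)
    m=(V<60)&(S<90)
    k=cv2.morphologyEx(m.astype(np.uint8),cv2.MORPH_OPEN,np.ones((5,5)))
    for q in biggest(k,8):
        (x,y),(w,h),a=cv2.minAreaRect(q); A=cv2.contourArea(q)
        if A>1000: print(n,A,round(x),round(y),round(w),round(h),A/(w*h))
    p=(190,192) if n=="w2" else None
    # tray: use green mask complement around
    print(V[205,180:290:6] if n=="w2" else V[218,270:420:6])
E
```

```text
top [ 0.5434488  -0.28640453  0.08711311] [3.571579413753959e-05, 3.5715794137370155e-05]
bodytop [ 0.54946194 -0.30123636  0.0599266 ] [0.00016377637397235433, 0.0001637763739722692]
0.03154753912682296 [-0.19060578  0.47014217  0.86176318]
w2 19946.0 256 332 101 511 0.38646800100753714
w2 1119.5 56 92 53 46 0.4591878589007383
w2 1065.0 447 79 100 18 0.5910575768490199
[125 125 209  99  66  65  65  64  65  65  62  63  64  61  60 218 125 125
 127]
w3 12140.0 201 335 403 96 0.31379248780575886
w3 1973.0 39 21 88 43 0.5157837033136378
w3 1899.0 469 358 51 84 0.4432773109243697
[133 132 232  75  72  72  74  71  71  70  70  71  70  69 216 147 135 135
 137 137 137 135 137 137 135]
```

```bash
python3 - <<'E'
from h import *
for n,(px,py) in(("w2",(230,205)),("w3",(320,218))):
    c,im=load(n); V=im.max(2)
    m=((V<100)).astype(np.uint8); m=cv2.morphologyEx(m,cv2.MORPH_OPEN,np.ones((3,3)))
    k,lab=cv2.connectedComponents(m); q=biggest(lab==lab[py,px])[0]
    r=cv2.minAreaRect(q); print(n,r,cv2.contourArea(q))
    P=np.array([onz(c,*p,.004)[:2] for p in cv2.boxPoints(r)]); print(P.round(4).tolist(),P.mean(0).round(4),[np.linalg.norm(P[i]-P[i-1]).round(4) for i in range(4)])
E
```

```text
w2 ((231.67218017578125, 202.21237182617188), (70.29105377197266, 64.93295288085938), 2.6025619506835938) 4313.0
[[0.3647, -0.3045], [0.4597, -0.2894], [0.4804, -0.3813], [0.3869, -0.4039]] [ 0.4229 -0.3448] [np.float64(0.1018), np.float64(0.0961), np.float64(0.0942), np.float64(0.0963)]
w3 ((318.688720703125, 217.4805450439453), (69.55178833007812, 63.376338958740234), 3.5763344764709473) 4062.0
[[0.3665, -0.3101], [0.4603, -0.2871], [0.4796, -0.3803], [0.3869, -0.411]] [ 0.4233 -0.3471] [np.float64(0.103), np.float64(0.0966), np.float64(0.0952), np.float64(0.0976)]
```

drive_tool:
  dp:
    - [0.02, -0.08, 0]
    - [0.02, -0.08, 0]
    - [0.02, -0.08, 0]
    - [0.02, -0.08, 0]
    - [0.02, -0.08, 0]
    - [0.02, -0.08, 0]
    - [0.02, -0.08, 0]
    - [0.02, -0.08, 0]
    - [0.02, -0.08, 0]
    - [0.02, -0.08, 0]
  dr:
    - [0, 0, 0]
    - [0, 0, 0]
    - [0, 0, 0]
    - [0, 0, 0]
    - [0, 0, 0]
    - [0, 0, 0]
    - [0, 0, 0]
    - [0, 0, 0]
    - [0, 0, 0]
    - [0, 0, 0]

```text
time_s: 2.25
ee_pos: [0.4643, 0.1623, 0.2395]
ee_rot: [3.114, 0.411, 0.001]
wrist_force: [1.5, 0.3, -0.5]
gripper_width: 0.0853
finger_force: 0.0
```

drive_tool:
  dp:
    - [0.02, -0.08, 0]
    - [0.02, -0.08, 0]
    - [0, 0, 0]
  dr:
    - [0, 0, 0]
    - [0, 0, 0]
    - [0, 0, 0]

```text
time_s: 2.5
ee_pos: [0.4623, 0.2487, 0.2393]
ee_rot: [-3.111, -0.421, -0.001]
wrist_force: [-0.5, -0.2, -0.4]
gripper_width: 0.0856
finger_force: 0.0
```

```bash
python3 - <<'E'
from h import *
s=state(); print(s["ee_pos"],s["joint_positions"].round(2))
c,im=shot("w4"); cv2.imwrite("pics/w4b.png",cv2.resize(im,(800,600),interpolation=cv2.INTER_CUBIC))
E
```

```text
[0.46234369 0.24867905 0.23934726] [ 0.3  -0.05  1.94  0.    1.25  1.6 ]
```

View pics/w4b.png

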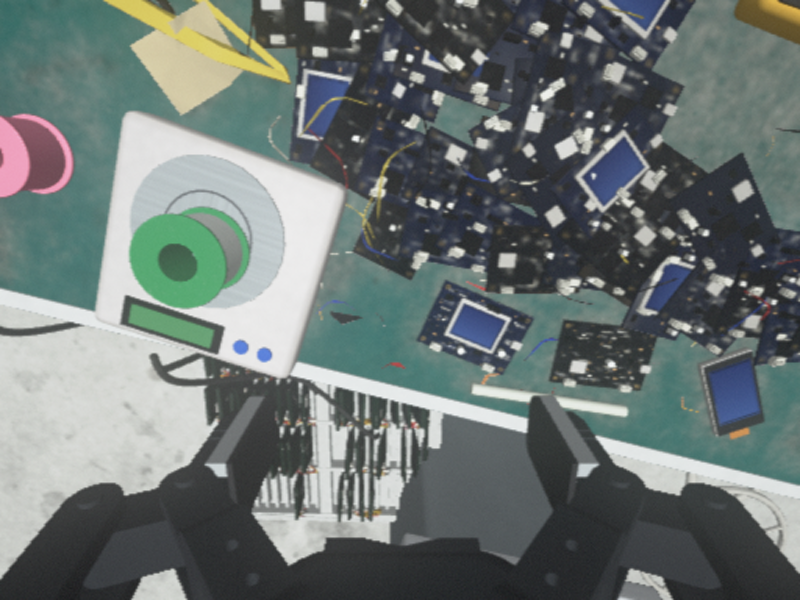

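The view shows the reel's top flange centred at (178,260), with the pan centred near (208,230). The engraved ring can be seen behind the reel, and the display is along the near edge. I'll take a second view from farther along.

drive_tool:
  dp:
    - [0.02, -0.08, 0]
    - [0.02, -0.08, 0]
    - [0.02, -0.08, 0]
    - [0, 0, 0]
  dr:
    - [0, 0, 0]
    - [0, 0, 0]
    - [0, 0, 0]
    - [0, 0, 0]

```text
time_s: 2.88
ee_pos: [0.4607, 0.3711, 0.2389]
ee_rot: [-3.112, -0.416, -0.001]
wrist_force: [0.2, -1.8, -0.2]
gripper_width: 0.0854
finger_force: 0.0
```

```bash
python3 - <<'E'
from h import *
shot("w5"); obs=[];
for n in("w4","w5"):
    c,im=load(n); hsv=cv2.cvtColor(im,cv2.COLOR_BGR2HSV); H,S,V=cv2.split(hsv)
    m=((H>55)&(H<80)&(S>120)&(V>100)).astype(np.uint8)
    print(n,[(cv2.boundingRect(q),cv2.contourArea(q)) for q in biggest(m,3)])
    q=biggest(m)[0]; x,y,w,h=cv2.boundingRect(q); cr=im[y-10:y+h+10,max(0,x-10):x+w+10]; cv2.imwrite(f"pics/{n}c.png",cv2.resize(cr,None,fx=4,fy=4,interpolation=cv2.INTER_CUBIC)); print(cr.shape)
    print(np.percentile(V[m>0],[5,25,50,75,95]))
a=cv2.imread("pics/w4c.png");b=cv2.imread("pics/w5c.png"); h=max(a.shape[0],b.shape[0])
pad=lambda q:cv2.copyMakeBorder(q,0,h-q.shape[0],0,0,cv2.BORDER_CONSTANT)
o=np.hstack([pad(a),pad(b)]); print(o.shape,a.shape); cv2.imwrite("pics/sp.png",o)
E
```

```text
w4 [((84, 138, 58, 58), 2090.5), ((125, 191, 7, 4), 2.0), ((125, 143, 2, 2), 0.5)]
(78, 78, 3)
[167. 168. 169. 170. 171.]
w5 [((223, 207, 13, 10), 7.0), ((227, 215, 4, 7), 5.5), ((222, 219, 5, 3), 1.0)]
(30, 33, 3)
[166. 167. 167. 168. 169.]
(312, 444, 3) (312, 312, 3)
```

View pics/sp.png

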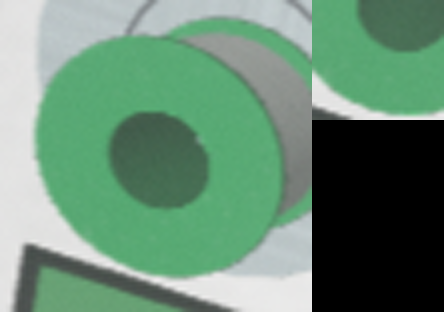

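```bash
python3 - <<'E'
from h import *
obs=[];ob2=[]
for n in("w4","w5"):
    c,im=load(n); hsv=cv2.cvtColor(im,cv2.COLOR_BGR2HSV); H,S,V=cv2.split(hsv)
    m=((H>55)&(H<80)&(S>90)&(V>140)).astype(np.uint8)
    q=biggest(m)[0]; x,y,w,h=cv2.boundingRect(q); fill=np.zeros_like(m); cv2.drawContours(fill,[q],-1,1,-1)
    fill[:]=0; cv2.drawContours(fill,[cv2.convexHull(q)],-1,1,-1)
    hole=biggest((fill>0)&(V<140)&(S>40),1)[0]
    e1=cv2.fitEllipse(q); e2=cv2.fitEllipse(hole); print(n,(x,y,w,h),cv2.contourArea(q),e1,e2,cv2.contourArea(hole))
    obs.append((c,*e2[0])); ob2.append((c,*e1[0]))
print(tri(*obs)); print(tri(*ob2))
for o in obs: print(onz(*o,.1064))
s=state(); 
E
```

```text
w4 (83, 133, 76, 64) 3577.0 ((120.3883285522461, 163.68270874023438), (61.099525451660156, 75.21014404296875), 79.17633056640625) ((113.04173278808594, 167.51405334472656), (21.845918655395508, 26.119571685791016), 129.605224609375) 447.0
w5 (207, 161, 59, 65) 2829.0 ((236.63636779785156, 193.3930206298828), (56.784950256347656, 63.66962814331055), 12.08399486541748) ((235.19569396972656, 199.98858642578125), (17.507165908813477, 24.758869171142578), 105.41851043701172) 288.0
(array([0.44694682, 0.3907144 , 0.10623585]), [0.0010988352124012366, 0.0010988352124012078])
(array([0.44813873, 0.39084074, 0.09036342]), [0.0003983663391564078, 0.00039836633915632833])
[0.44816882 0.39046992 0.1064    ]
[0.44583924 0.39072024 0.1064    ]
```

drive_tool:
  dp:
    - [-0.0162, -0.0448, 0.02]
    - [0, 0, 0.08]
    - [0, 0, 0.08]
    - [0, 0, 0.06]
    - [0, 0, 0.04]
    - [0, 0, 0.018]
    - [0, 0, 0]
  dr:
    - [0, 0, 0]
    - [0, 0, 0]
    - [0, 0, 0]
    - [0, 0, 0]
    - [0, 0, 0]
    - [0, 0, 0]
    - [0, 0, 0]

```text
time_s: 3.52
ee_pos: [0.446, 0.3844, 0.0876]
ee_rot: [3.112, 0.409, -0.008]
wrist_force: [0.3, -0.3, 0.4]
gripper_width: 0.0857
finger_force: 0.0
```

```bash
python3 - <<'E'
from h import *
s=state(); print(s["ee_pos"],step((.447,.3905,.090)))
c,im=shot("w6"); cv2.imwrite("pics/w6b.png",cv2.resize(im,(640,480),interpolation=cv2.INTER_CUBIC))
E
```

```text
[0.44595918 0.38440594 0.08755454] (array([ 0.0051, -0.0112, -0.0049]), None)
```

View pics/w6b.png

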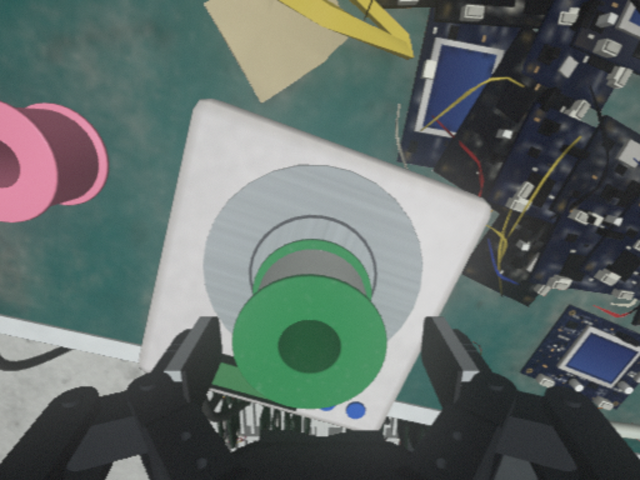

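The reel's flange is centred at (309,343), between the fingers, whose midpoint is at column 322. The reel sits about 5 mm to the left, so I'll correct for that and then close.

drive_tool:
  dp:
    - [0.003, -0.0105, -0.004]
    - [0, 0, 0]
    - [0, 0, 0]
  dr:
    - [0, 0, 0]
    - [0, 0, 0]
    - [0, 0, 0]

```text
time_s: 3.82
ee_pos: [0.4481, 0.3936, 0.0949]
ee_rot: [-3.112, -0.413, -0.007]
wrist_force: [-0.2, -0.8, -0.1]
gripper_width: 0.0851
finger_force: 0.0
```

drive_tool:
  dp:
    - [0, 0, 0]
    - [0, 0, 0]
    - [0, 0, 0]
    - [0, 0, 0]
    - [0, 0, 0]
    - [0, 0, 0]
  dr:
    - [0, 0, 0]
    - [0, 0, 0]
    - [0, 0, 0]
    - [0, 0, 0]
    - [0, 0, 0]
    - [0, 0, 0]
  grip: 0.6

```text
time_s: 4.32
ee_pos: [0.4468, 0.3927, 0.0927]
ee_rot: [3.114, 0.414, 0.001]
wrist_force: [0.4, -1.8, 1.9]
gripper_width: 0.0545
finger_force: 62.5
```

drive_tool:
  dp:
    - [0, 0, -0.01]
    - [0, 0, -0.03]
    - [0, 0, -0.06]
    - [0, 0, -0.06]
    - [0, 0, -0.04]
    - [0, 0, 0]
  dr:
    - [0, 0, 0]
    - [0, 0, 0]
    - [0, 0, 0]
    - [0, 0, 0]
    - [0, 0, 0]
    - [0, 0, 0]

```text
time_s: 4.82
ee_pos: [0.4484, 0.3943, 0.1974]
ee_rot: [-3.11, -0.413, -0.012]
wrist_force: [1.0, 0.4, -2.0]
gripper_width: 0.0542
finger_force: 63.9
```

```bash
python3 - <<'E'
from h import *
s=state(); print(s["ee_pos"],s["wrist_force"],s["gripper_width"],s["finger_force"])
c,im=shot("w7"); cv2.imwrite("pics/w7b.png",cv2.resize(im,(640,480),interpolation=cv2.INTER_CUBIC))
E
```

```text
[0.44836489 0.39432998 0.19744285] [ 1.02616944  0.35627065 -1.98130028] 0.05418559746086133 63.86292686958768
```

View pics/w7b.png

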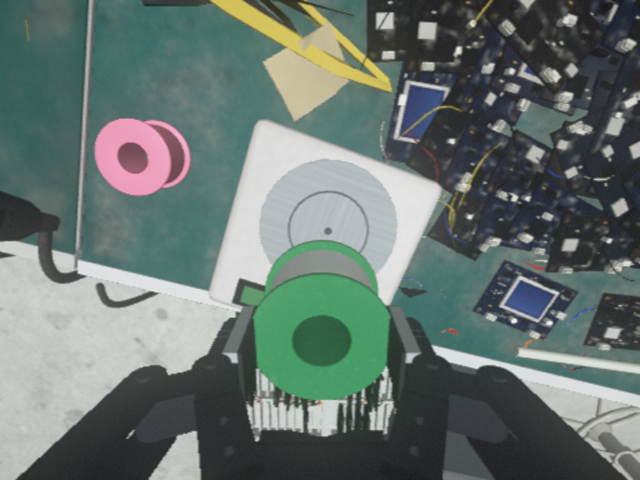

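The reel is held upright between the pads. The empty pan shows the ring and its centre dot at (328,231) in the 640 px image. I'll take a second sight of the dot on the way.

drive_tool:
  dp:
    - [-0.0163, 0.0807, 0]
    - [-0.0163, 0.0807, 0]
    - [0, 0, 0]
    - [0, 0, 0]
  dr:
    - [0, 0, 0]
    - [0, 0, 0]
    - [0, 0, 0]
    - [0, 0, 0]

```text
time_s: 5.2
ee_pos: [0.4501, 0.3083, 0.1888]
ee_rot: [3.114, 0.408, -0.009]
wrist_force: [0.7, -0.3, -1.8]
gripper_width: 0.054
finger_force: 64.3
```

```bash
python3 - <<'E'
from h import *
s=state(); print(s["ee_pos"],np.abs(s["qvel"]).max())
shot("w8")
c7,i7=load("w7"); c8,i8=load("w8")
def dot(c,im,g):
    g=np.array(g); x,y=g.round().astype(int); p=im[y-8:y+9,x-8:x+9].min(2).astype(float)
    p=np.clip(np.median(p)-15-p,0,None); yy,xx=np.mgrid[-8:9,-8:9]; return x+(p*xx).sum()/p.sum(), y+(p*yy).sum()/p.sum(), p.sum()
a=dot(c7,i7,(328*.8,231*.8)); print(a)
X=onz(c7,a[0],a[1],.064); print(X)
q=c8["R"]@X+c8["t"]; g=(q[0]/q[2]*c8["fx"]+c8["cx"],q[1]/q[2]*c8["fy"]+c8["cy"]); b=dot(c8,i8,g); print(g,b)
print(tri((c7,*a[:2]),(c8,*b[:2])),onz(c8,b[0],b[1],.064))
# refine tray using rim outer corners from w2/w3? scale yaw etc not needed
E
```

```text
[0.45014816 0.30825562 0.18878814] 0.04176218783194459
(np.float64(260.9570628500311), np.float64(189.26011200995643), np.float64(3214.0))
[0.45178198 0.39232254 0.064     ]
(np.float64(171.71626945782438), np.float64(169.3293687157156)) (np.float64(172.18930547019053), np.float64(164.11124769514444), np.float64(1627.0))
(array([0.45465606, 0.39252683, 0.06523409]), [0.002433797837062203, 0.002433797837062322]) [0.45683434 0.3926996  0.064     ]
```

```bash
python3 - <<'E'
from h import *
o=[]
for n,g in(("w7",(262.4,184.8)),("w8",(172.2,164.1))):
    c,im=load(n); x,y=np.round(g).astype(int); p=im[y-3:y+4,x-3:x+4].min(2).astype(float); print(p.astype(int))
    p=np.clip(np.median(p)-10-p,0,None); yy,xx=np.mgrid[-3:4,-3:4]; u,v=x+(p*xx).sum()/p.sum(), y+(p*yy).sum()/p.sum(); print(u,v,onz(c,u,v,.064)); o.append((c,u,v))
print(tri(*o))
E
```

```text
[[177 157 127 117 130 157 177]
 [164 133 109 105 109 126 160]
 [151 119 107 105 108 113 149]
 [149 117 105 106 107 113 148]
 [156 126 109 108 109 128 163]
 [171 157 137 125 137 165 180]
 [177 177 173 176 176 182 184]]
262.05723905723903 184.42424242424244 [0.45687524 0.39259149 0.064     ]
[[187 182 166 158 166 184 189]
 [176 147 125 121 126 148 176]
 [161 129 117 117 119 124 150]
 [156 122 117 115 119 122 142]
 [168 134 117 118 117 120 140]
 [183 152 126 119 122 127 160]
 [188 185 160 143 152 177 192]]
172.18503937007873 164.09055118110237 [0.45685278 0.39270663 0.064     ]
(array([0.45696104, 0.39262201, 0.06435436]), [6.763845969155718e-06, 6.763845968996567e-06])
```

drive_tool:
  dp:
    - [-0.0163, 0.0807, 0]
    - [-0.0163, 0.0807, 0]
    - [-0.0163, 0.0807, 0]
    - [-0.0163, 0.0807, 0]
    - [-0.0163, 0.0807, 0]
    - [-0.0163, 0.0807, 0]
    - [-0.0163, 0.0807, 0]
  dr:
    - [0, 0, 0]
    - [0, 0, 0]
    - [0, 0, 0]
    - [0, 0, 0]
    - [0, 0, 0]
    - [0, 0, 0]
    - [0, 0, 0]

```text
time_s: 5.83
ee_pos: [0.4699, 0.0223, 0.1913]
ee_rot: [-3.113, -0.416, 0.002]
wrist_force: [0.5, -0.0, -3.1]
gripper_width: 0.0546
finger_force: 64.5
```

drive_tool:
  dp:
    - [-0.032, 0.0765, 0]
    - [-0.032, 0.0765, 0]
    - [-0.032, 0.0765, 0]
    - [-0.032, 0.0765, 0]
    - [-0.032, 0.0765, 0]
    - [-0.032, 0.0765, 0]
    - [-0.032, 0.0765, 0]
    - [-0.032, 0.0765, 0]
    - [-0.032, 0.0765, 0]
    - [0, 0, 0]
  dr:
    - [0, 0, 0]
    - [0, 0, 0]
    - [0, 0, 0]
    - [0, 0, 0]
    - [0, 0, 0]
    - [0, 0, 0]
    - [0, 0, 0]
    - [0, 0, 0]
    - [0, 0, 0]
    - [0, 0, 0]

```text
time_s: 6.67
ee_pos: [0.4206, -0.3529, 0.1916]
ee_rot: [3.112, 0.406, -0.001]
wrist_force: [0.7, 1.4, -2.5]
gripper_width: 0.0538
finger_force: 64.7
```

drive_tool:
  dp:
    - [0, 0, 0]
    - [0, 0, 0]
    - [0, 0, 0]
  dr:
    - [0, 0, 0]
    - [0, 0, 0]
    - [0, 0, 0]

```text
time_s: 6.92
ee_pos: [0.4215, -0.3451, 0.1912]
ee_rot: [-3.112, -0.416, 0.001]
wrist_force: [0.7, 0.3, -2.1]
gripper_width: 0.054
finger_force: 64.7
```

```bash
python3 - <<'E'
from h import *
s=state(); print(s["ee_pos"],step((.423,-.346,.0365),Rn.from_euler("z",.265)*Rn.from_euler("x",np.pi)))
E
```

```text
[ 0.42148269 -0.34514769  0.19123518] (array([0.0026, 0.0031, 0.3095]), array([-0.023,  0.005,  0.006]))
```

drive_tool:
  dp:
    - [0.0026, 0.0031, 0.05]
    - [0, 0, 0.08]
    - [0, 0, 0.08]
    - [0, 0, 0.06]
    - [0, 0, 0.03]
    - [0, 0, 0]
    - [0, 0, 0]
  dr:
    - [0, 0, 0]
    - [0, 0, 0]
    - [0, 0, 0]
    - [0, 0, 0]
    - [0, 0, 0]
    - [0, 0, 0]
    - [0, 0, 0]

```text
time_s: 7.5
ee_pos: [0.4231, -0.3462, 0.0415]
ee_rot: [-3.112, -0.417, 0.001]
wrist_force: [0.6, 0.1, -2.2]
gripper_width: 0.0539
finger_force: 66.9
```

drive_tool:
  dp:
    - [0, 0, 0.004]
    - [0, 0, 0.004]
    - [0, 0, 0]
  dr:
    - [0, 0, 0]
    - [0, 0, 0]
    - [0, 0, 0]

```text
time_s: 7.75
ee_pos: [0.4233, -0.3482, 0.0391]
ee_rot: [3.113, 0.414, 0.001]
wrist_force: [0.1, -0.0, -3.2]
gripper_width: 0.0543
finger_force: 66.9
```

drive_tool:
  dp:
    - [0, 0, 0.003]
    - [0, 0, 0.002]
    - [0, 0, 0]
  dr:
    - [0, 0, 0]
    - [0, 0, 0]
    - [0, 0, 0]

```text
time_s: 8.0
ee_pos: [0.423, -0.3483, 0.0362]
ee_rot: [3.114, 0.413, 0.001]
wrist_force: [0.9, 0.2, -2.4]
gripper_width: 0.0537
finger_force: 66.9
```

drive_tool:
  dp:
    - [0, 0, 0.003]
    - [0, 0, 0]
  dr:
    - [0, 0, 0]
    - [0, 0, 0]

```text
time_s: 8.17
ee_pos: [0.4236, -0.3485, 0.0357]
ee_rot: [3.114, 0.412, 0.002]
wrist_force: [0.5, 2.0, 4.6]
gripper_width: 0.054
finger_force: 67.4
```

drive_tool:
  dp:
    - [0, 0, 0]
    - [0, 0, 0]
    - [0, 0, 0]
    - [0, 0, 0]
    - [0, 0, 0]
  dr:
    - [0, 0, 0]
    - [0, 0, 0]
    - [0, 0, 0]
    - [0, 0, 0]
    - [0, 0, 0]
  grip: 0

```text
time_s: 8.58
ee_pos: [0.4227, -0.3482, 0.0342]
ee_rot: [3.114, 0.413, -0.0]
wrist_force: [-0.3, 0.2, 0.1]
gripper_width: 0.0856
finger_force: 0.0
```

drive_tool:
  dp:
    - [0, 0, -0.02]
    - [0, 0, -0.06]
    - [0, 0, -0.08]
    - [0, 0, -0.08]
    - [0, 0, -0.08]
    - [0, 0, -0.08]
    - [0, 0, 0]
    - [0, 0, 0]
  dr:
    - [0, 0, 0]
    - [0, 0, 0]
    - [0, 0, 0]
    - [0, 0, 0]
    - [0, 0, 0]
    - [0, 0, 0]
    - [0, 0, 0]
    - [0, 0, 0]

```text
time_s: 9.25
ee_pos: [0.424, -0.3495, 0.2391]
ee_rot: [3.107, 0.412, 0.007]
wrist_force: [0.2, 0.2, -0.6]
gripper_width: 0.0856
finger_force: 0.0
```

```bash
python3 - <<'E'
from h import *
s=state(); print(s["ee_pos"],s["joint_positions"].round(2))
c,im=shot("w9"); cv2.imwrite("pics/w9b.png",cv2.resize(im[40:300,100:440],(800,612),interpolation=cv2.INTER_CUBIC)[:600])
E
```

```text
[ 0.42402756 -0.34951492  0.23914604] [-0.87  0.01  1.89 -0.    1.24  0.43]
```

View pics/w9b.png

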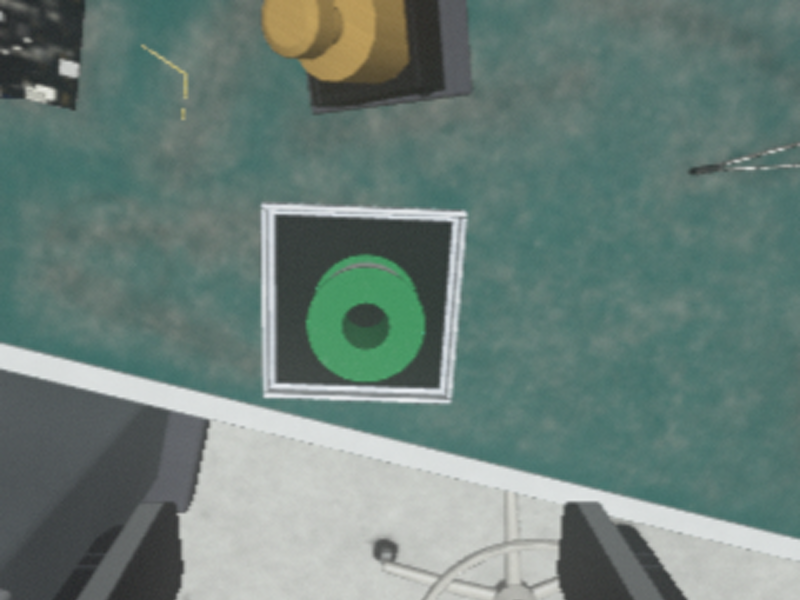

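The reel stands upright inside the tray, at (366,325) in the crop, and the brass knob is untouched at (300,25). Next I'll work out the approach to the tilted weight.

```bash
python3 - <<'E'
from h import *
c,im=load("w2")
# holder base right edge: purple-grey base vs green, rows 20..115 native
edge=[]
g=im[:,:,0].astype(int)-im[:,:,1]  # B-G
for r in range(8,115,6):
    row=im[r,255:290].astype(int); gr=row[:,1]-row[:,2]  # G-R large on green bench
    k=np.where(gr>25)[0]; 
    if len(k): edge.append((255+k[0],r))
P=np.array([onz(c,u,v,.006)[:2] for u,v in edge]); vx,vy,x0,y0=cv2.fitLine(P.astype(np.float32),cv2.DIST_HUBER,0,.001,.001).ravel()
print(edge,"holder y dir",vx,vy,"az",np.degrees(np.arctan2(vy,vx)), "res",np.abs((P[:,0]-x0)*vy-(P[:,1]-y0)*vx).max())
if vx<0: vx,vy=-vx,-vy
hy=np.array([vx,vy,0]); lean=np.array([-vy,vx,0]); print("lean",lean)
a=lean*.5+np.array([0,0,.866]); 
T=np.array([.5434,-.2864,.0871])
zt=-a; xt=hy; yt=np.cross(zt,xt); R=Rn.from_matrix(np.c_[xt,yt,zt])
for d in (.08,0.0):
    print(d,(T-.018*a+d*a).round(4),step(T-.018*a+d*a,R))
s=state(); R0=Rn.from_rotvec(s["ee_rot"]); print((R0.inv()*R).as_rotvec(degrees=True),R.as_rotvec())
E
```

```text
[(np.int64(267), 8), (np.int64(268), 14), (np.int64(268), 20), (np.int64(270), 26), (np.int64(273), 62), (np.int64(273), 68), (np.int64(273), 74), (np.int64(273), 80), (np.int64(274), 86), (np.int64(274), 92), (np.int64(275), 98), (np.int64(278), 104), (np.int64(282), 110)] holder y dir 0.9301538 0.3671701 az 21.541195 res 0.007442010251702498
lean [-0.3671701   0.93015379  0.        ]
0.08 [ 0.532  -0.2576  0.1408] (array([ 0.2576, -0.1191,  0.1906]), array([-5.201,  0.283, -1.098]))
0.0 [ 0.5467 -0.2948  0.0715] (array([ 0.2664, -0.04  ,  0.3294]), array([-5.201,  0.283, -1.098]))
[-29.80174687   1.6212024   -6.29236176] [2.5778998  0.4903898  0.13140289]
```

drive_tool:
  dp:
    - [0.0644, -0.0298, 0]
    - [0.0644, -0.0298, 0]
    - [0.0644, -0.0298, 0]
    - [0.0644, -0.0298, 0]
    - [0, 0, 0]
    - [0, 0, 0]
    - [0, 0, 0]
    - [0, 0, 0]
    - [0, 0, 0]
    - [0, 0, 0]
  dr:
    - [0, 0, 0]
    - [0, 0, 0]
    - [0, 0, 0]
    - [0, 0, 0]
    - [-0.867, 0.047, -0.183]
    - [-0.867, 0.047, -0.183]
    - [-0.867, 0.047, -0.183]
    - [-0.867, 0.047, -0.183]
    - [-0.867, 0.047, -0.183]
    - [-0.867, 0.047, -0.183]
  grip: 0.2

```text
time_s: 10.13
ee_pos: [0.5307, -0.2561, 0.232]
ee_rot: [2.579, 0.494, 0.127]
wrist_force: [-0.5, 0.3, -1.3]
gripper_width: 0.0685
finger_force: 0.0
```

drive_tool:
  dp:
    - [0, 0, 0]
    - [0, 0, 0]
  dr:
    - [0, 0, 0]
    - [0, 0, 0]

```text
time_s: 10.3
ee_pos: [0.5303, -0.2556, 0.2315]
ee_rot: [2.585, 0.494, 0.125]
wrist_force: [0.2, -0.7, -0.0]
gripper_width: 0.0686
finger_force: 0.0
```

```bash
cat >> h.py <<'E'
RB=Rn.from_rotvec([2.5778998,0.4903898,0.13140289]); aB=-RB.as_matrix()[:,2]
E
python3 - <<'E'
from h import *
s=state(); print(s["ee_pos"],s["joint_positions"].round(2))
T=np.array([.5434,-.2864,.0871]); print(step(T+.062*aB,RB))
c,im=shot("w10")
H,S,V=cv2.split(cv2.cvtColor(im,cv2.COLOR_BGR2HSV)); q=biggest((H>12)&(H<30)&(S>110)&(V>90))[0]; print(cv2.boundingRect(q))
p=c["R"]@T+c["t"]; print("T expected",p[0]/p[2]*c["fx"]+c["cx"],p[1]/p[2]*c["fy"]+c["cy"])
E
```

```text
[ 0.53031296 -0.25564295  0.23153798] [-0.49 -0.05  2.02 -0.46  0.82  0.96]
(array([ 0.0025, -0.0852,  0.1603]), array([-0.083,  0.032,  0.025]))
(200, 157, 40, 42)
T expected 216.49095565687796 186.94777660033054
```

drive_tool:
  dp:
    - [0.0008, -0.0284, 0.0534]
    - [0.0008, -0.0284, 0.0534]
    - [0.0008, -0.0284, 0.0534]
    - [0, 0, 0]
    - [0, 0, 0]
  dr:
    - [0, 0, 0]
    - [0, 0, 0]
    - [0, 0, 0]
    - [0, 0, 0]
    - [0, 0, 0]

```text
time_s: 10.77
ee_pos: [0.5327, -0.2596, 0.1418]
ee_rot: [2.584, 0.491, 0.124]
wrist_force: [0.6, -0.1, 0.3]
gripper_width: 0.0683
finger_force: 0.0
```

```bash
python3 - <<'E'
from h import *
s=state(); print(s["ee_pos"])
T=np.array([.5434,-.2864,.0871]); print(step(T-.018*aB,RB))
c,im=shot("w11")
p=c["R"]@T+c["t"]; print("T expected",p[0]/p[2]*c["fx"]+c["cx"],p[1]/p[2]*c["fy"]+c["cy"])
cv2.imwrite("pics/w11b.png",cv2.resize(im[110:384,90:430],(744,600),interpolation=cv2.INTER_CUBIC))
E
```

```text
[ 0.53269463 -0.25961194  0.14177596]
(array([ 0.0009, -0.0036,  0.1596]), array([-0.069,  0.043,  0.007]))
T expected 255.31638356120536 218.30882261765242
```

View pics/w11b.png

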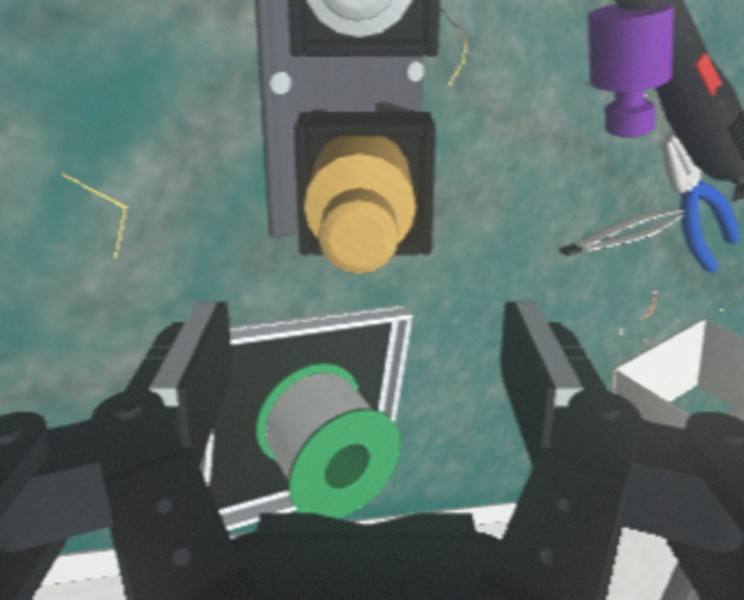

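The tall brass knob is at (358,236), within about 1 mm of where I predicted, and lies between the fingers. Now I'll advance along its axis.

drive_tool:
  dp:
    - [0.0009, -0.005, 0.05]
    - [0, 0, 0.05]
    - [0, 0, 0.035]
    - [0, 0, 0.015]
    - [0, 0, 0.0096]
    - [0, 0, 0]
    - [0, 0, 0]
  dr:
    - [0, 0, 0]
    - [0, 0, 0]
    - [0, 0, 0]
    - [0, 0, 0]
    - [0, 0, 0]
    - [0, 0, 0]
    - [0, 0, 0]

```text
time_s: 11.4
ee_pos: [0.5487, -0.2945, 0.075]
ee_rot: [2.579, 0.49, 0.132]
wrist_force: [0.6, 0.3, 0.0]
gripper_width: 0.0685
finger_force: 0.0
```

```bash
python3 - <<'E'
from h import *
s=state(); print(s["ee_pos"],s["wrist_force"])
T=np.array([.5434,-.2864,.0871]); print(step(T-.018*aB,RB))
E
```

```text
[ 0.54873338 -0.29451823  0.07502475] [0.58511591 0.29653342 0.00115624]
(array([-0.004 , -0.0044,  0.0056]), array([-0.008, -0.004, -0.003]))
```

drive_tool:
  dp:
    - [-0.002, -0.002, 0.003]
    - [0, 0, 0]
  dr:
    - [0, 0, 0]
    - [0, 0, 0]

```text
time_s: 11.57
ee_pos: [0.5471, -0.2942, 0.0725]
ee_rot: [2.579, 0.491, 0.131]
wrist_force: [0.4, -0.4, -0.7]
gripper_width: 0.0686
finger_force: 0.0
```

drive_tool:
  dp:
    - [0, 0, 0]
    - [0, 0, 0]
    - [0, 0, 0]
    - [0, 0, 0]
    - [0, 0, 0]
    - [0, 0, 0]
    - [0, 0, 0]
  dr:
    - [0, 0, 0]
    - [0, 0, 0]
    - [0, 0, 0]
    - [0, 0, 0]
    - [0, 0, 0]
    - [0, 0, 0]
    - [0, 0, 0]
  grip: 0.9

```text
time_s: 12.15
ee_pos: [0.5468, -0.2939, 0.0717]
ee_rot: [2.581, 0.491, 0.129]
wrist_force: [-2.6, 5.3, 4.9]
gripper_width: 0.0257
finger_force: 58.8
```

drive_tool:
  dp:
    - [0, 0, -0.01]
    - [0, 0, -0.02]
    - [0, 0, -0.03]
    - [0, 0, -0.04]
    - [0, 0, -0.05]
    - [0, 0, -0.05]
    - [0, 0, -0.05]
    - [0, 0, 0]
    - [0, 0, 0]
  dr:
    - [0, 0, 0]
    - [0, 0, 0]
    - [0, 0, 0]
    - [0, 0, 0]
    - [0, 0, 0]
    - [0, 0, 0]
    - [0, 0, 0]
    - [0, 0, 0]
    - [0, 0, 0]

```text
time_s: 12.9
ee_pos: [0.5238, -0.2358, 0.1798]
ee_rot: [2.581, 0.491, 0.13]
wrist_force: [0.1, -0.6, -5.7]
gripper_width: 0.0254
finger_force: 59.9
```

```bash
python3 - <<'E'
from h import *
s=state(); print(s["ee_pos"],s["wrist_force"],s["gripper_width"],s["joint_positions"].round(2))
RD=Rn.from_euler("z",.265)*Rn.from_euler("x",np.pi)
print(step(s["ee_pos"],RD))
E
```

```text
[ 0.5238275  -0.23579598  0.17978455] [ 0.06080945 -0.5633469  -5.65450533] 0.025402348827286703 [-0.46 -0.01  2.09 -0.52  0.74  1.07]
(array([0., 0., 0.]), array([ 5.199, -0.286,  1.087]))
```

drive_tool:
  dp:
    - [0, 0, -0.015]
    - [0, 0, -0.015]
    - [0, 0, -0.015]
    - [0, 0, -0.015]
    - [0, 0, -0.015]
    - [0, 0, -0.015]
    - [0, 0, 0]
    - [0, 0, 0]
    - [0, 0, 0]
  dr:
    - [0.867, -0.047, 0.181]
    - [0.867, -0.047, 0.181]
    - [0.867, -0.047, 0.181]
    - [0.867, -0.047, 0.181]
    - [0.867, -0.047, 0.181]
    - [0.867, -0.047, 0.181]
    - [0, 0, 0]
    - [0, 0, 0]
    - [0, 0, 0]

```text
time_s: 13.65
ee_pos: [0.5184, -0.2237, 0.2196]
ee_rot: [-3.113, -0.415, 0.006]
wrist_force: [-1.2, 0.6, -4.4]
gripper_width: 0.0256
finger_force: 60.3
```

```bash
python3 - <<'E'
from h import *
s=state(); print(s["ee_pos"])
RD=Rn.from_euler("z",.265)*Rn.from_euler("x",np.pi)
print(step((.490,.08,.22),RD), step((.457,.3926,.22),RD))
shot("w12"); 
E
```

```text
[ 0.51835232 -0.22365152  0.21960785]
(array([ 1.042e-01, -6.010e-01, -4.000e-04]), array([-0.013,  0.034, -0.002])) (array([ 2.0410e-01, -1.2217e+00,  1.0000e-04]), array([-0.013,  0.034, -0.002]))
```

drive_tool:
  dp:
    - [0.0064, -0.038, 0]
    - [0.0127, -0.0764, 0]
    - [0.0127, -0.0764, 0]
    - [0.0127, -0.0764, 0]
    - [0.0127, -0.0764, 0]
    - [0.0127, -0.0764, 0]
    - [0.0127, -0.0764, 0]
    - [0.0127, -0.0764, 0]
    - [0.0127, -0.0764, 0]
    - [0.0127, -0.0764, 0]
  dr:
    - [0, 0, 0]
    - [0, 0, 0]
    - [0, 0, 0]
    - [0, 0, 0]
    - [0, 0, 0]
    - [0, 0, 0]
    - [0, 0, 0]
    - [0, 0, 0]
    - [0, 0, 0]
    - [0, 0, 0]

```text
time_s: 14.53
ee_pos: [0.481, 0.1442, 0.2213]
ee_rot: [3.113, 0.417, -0.001]
wrist_force: [0.6, -0.3, -5.5]
gripper_width: 0.0257
finger_force: 60.4
```

drive_tool:
  dp:
    - [0.0127, -0.0764, 0]
    - [0.0127, -0.0764, 0]
    - [0.0127, -0.0764, 0]
    - [0.0127, -0.0764, 0]
    - [0.0127, -0.0764, 0]
    - [0.0127, -0.0764, 0]
    - [0.0064, -0.038, 0]
    - [0, 0, 0]
    - [0, 0, 0]
    - [0, 0, 0]
  dr:
    - [0, 0, 0]
    - [0, 0, 0]
    - [0, 0, 0]
    - [0, 0, 0]
    - [0, 0, 0]
    - [0, 0, 0]
    - [0, 0, 0]
    - [0, 0, 0]
    - [0, 0, 0]
    - [0, 0, 0]

```text
time_s: 15.37
ee_pos: [0.4567, 0.3918, 0.2211]
ee_rot: [3.112, 0.416, -0.002]
wrist_force: [0.8, -0.5, -5.2]
gripper_width: 0.0256
finger_force: 60.6
```

```bash
python3 - <<'E'
from h import *
RD=Rn.from_euler("z",.265)*Rn.from_euler("x",np.pi)
for _ in range(3):
    s=state(); print(s["ee_pos"]); c,im=shot("w13"); 
print(step((.457,.3926,.15),RD))
E
```

```text
[0.45665486 0.39180847 0.2211132 ]
[0.45703731 0.39142342 0.22141504]
[0.4573393  0.3912698  0.22169369]
(array([-0.0003, -0.003 ,  0.1439]), array([ 0.006,  0.007, -0.013]))
```

drive_tool:
  dp:
    - [0, -0.003, 0.04]
    - [0, 0, 0.05]
    - [0, 0, 0.05]
    - [0, 0, 0.03]
    - [0, 0, 0.012]
    - [0, 0, 0]
    - [0, 0, 0]
    - [0, 0, 0]
  dr:
    - [0, 0, 0]
    - [0, 0, 0]
    - [0, 0, 0]
    - [0, 0, 0]
    - [0, 0, 0]
    - [0, 0, 0]
    - [0, 0, 0]
    - [0, 0, 0]

```text
time_s: 16.18
ee_pos: [0.4585, 0.3942, 0.1333]
ee_rot: [-3.113, -0.414, -0.005]
wrist_force: [-0.6, -0.1, -4.7]
gripper_width: 0.0255
finger_force: 60.6
```

```bash
python3 - <<'E'
from h import *
RD=Rn.from_euler("z",.265)*Rn.from_euler("x",np.pi)
s=state(); print(s["ee_pos"],s["wrist_force"],step((.457,.3926,.12),RD)); c,im=shot("w14")
H,S,V=cv2.split(cv2.cvtColor(im,cv2.COLOR_BGR2HSV)); q=biggest((H>12)&(H<30)&(S>110)&(V>60))[0]; x,y,w,h=cv2.boundingRect(q); print((x,y,w,h))
m=np.zeros(H.shape,np.uint8); cv2.drawContours(m,[q],-1,1,-1)
for r in range(y,y+h,6):
    k=np.where(m[r])[0]; print(r,k[0],k[-1],(k[0]+k[-1])/2)
for z in (.064,):
    for ang in range(0,360,45):
        P=np.array([.457+.032*np.cos(np.radians(ang)),.3926+.032*np.sin(np.radians(ang)),z]); p=c["R"]@P+c["t"]; u,v=p[0]/p[2]*c["fx"]+c["cx"],p[1]/p[2]*c["fy"]+c["cy"]; print(ang,round(u,1),round(v,1),im[int(round(v))-2:int(round(v))+3,int(round(u))].max(1))
# expected body outline at tcp axis
ax=-RD.as_matrix()[:,2]
for hgt in (-.053,-.013,.003,.017):
    P=s["ee_pos"]+np.array([0,0,hgt]); p=c["R"]@P+c["t"]; print(hgt,(p[0]/p[2]*c["fx"]+c["cx"]).round(1),(p[1]/p[2]*c["fy"]+c["cy"]).round(1))
E
```

```text
[0.4584691  0.39421795 0.13331527] [-0.58994127 -0.09624449 -4.69402702] (array([-0.0038,  0.0024,  0.0266]), array([-0.01 , -0.033, -0.006]))
(163, 0, 161, 77)
0 163 199 181.0
6 173 208 190.5
12 184 266 225.0
18 194 272 233.0
24 205 279 242.0
30 215 285 250.0
36 226 291 258.5
42 237 297 267.0
48 247 304 275.5
54 258 310 284.0
60 270 317 293.5
66 288 320 304.0
72 306 322 314.0
0 270.8 179.4 [188 193 185 135 124]
45 238.5 183.4 [191 190 184 140 124]
90 219.7 207.6 [158 152 144 143 130]
135 224.9 236.0 [140 174 192 199 201]
180 249.2 252.6 [114 114 113 115 115]
225 279.0 249.1 [158 158 157 156 157]
270 298.4 227.4 [130 133 134 151 167]
315 295.8 198.3 [188 188 178 168 144]
-0.053 258.1 223.9
-0.013 258.4 251.2
0.003 258.6 265.9
0.017 258.7 281.5
```

```bash
python3 - <<'E'
from h import *
c,im=load("w14")
H,S,V=cv2.split(cv2.cvtColor(im,cv2.COLOR_BGR2HSV)); m=((H>12)&(H<30)&(S>90)&(V>50)).astype(np.uint8); m[:190]=0; m[:, :200]=0; m[:,320:]=0
q=biggest(m)[0]; x,y,w,h=cv2.boundingRect(q); print((x,y,w,h))
for r in range(y,y+h,5):
    k=np.where(m[r])[0]; print(r,k[0],k[-1],(k[0]+k[-1])/2)
E
```

```text
(223, 213, 69, 92)
213 257 260 258.5
218 247 275 261.0
223 236 280 258.0
228 229 285 257.0
233 226 288 257.0
238 223 290 256.5
243 234 280 257.0
248 235 279 257.0
253 235 279 257.0
258 235 280 257.5
263 233 281 257.0
268 232 282 257.0
273 231 283 257.0
278 231 283 257.0
283 231 283 257.0
288 231 283 257.0
293 233 280 256.5
298 238 275 256.5
303 246 266 256.0
```

drive_tool:
  dp:
    - [-0.002, 0.001, 0.008]
    - [0, 0, 0.006]
    - [0, 0, 0.004]
    - [0, 0, 0]
    - [0, 0, 0]
  dr:
    - [0, 0, 0]
    - [0, 0, 0]
    - [0, 0, 0]
    - [0, 0, 0]
    - [0, 0, 0]

```text
time_s: 16.65
ee_pos: [0.456, 0.393, 0.1219]
ee_rot: [3.114, 0.415, -0.001]
wrist_force: [-0.4, 0.9, -5.1]
gripper_width: 0.0256
finger_force: 60.6
```

drive_tool:
  dp:
    - [0, 0, 0.003]
    - [0, 0, 0.003]
    - [0, 0, 0]
    - [0, 0, 0]
  dr:
    - [0, 0, 0]
    - [0, 0, 0]
    - [0, 0, 0]
    - [0, 0, 0]

```text
time_s: 16.98
ee_pos: [0.4562, 0.393, 0.1191]
ee_rot: [3.114, 0.415, -0.001]
wrist_force: [-0.9, -0.4, -5.3]
gripper_width: 0.0254
finger_force: 60.6
```

drive_tool:
  dp:
    - [0, 0, 0.003]
    - [0, 0, 0.003]
    - [0, 0, 0]
    - [0, 0, 0]
  dr:
    - [0, 0, 0]
    - [0, 0, 0]
    - [0, 0, 0]
    - [0, 0, 0]

```text
time_s: 17.32
ee_pos: [0.4564, 0.3931, 0.1163]
ee_rot: [-3.114, -0.415, 0.0]
wrist_force: [0.6, -0.2, -4.4]
gripper_width: 0.0258
finger_force: 60.6
```

drive_tool:
  dp:
    - [0, 0, 0.002]
    - [0, 0, 0.002]
    - [0, 0, 0]
    - [0, 0, 0]
    - [0, 0, 0]
  dr:
    - [0, 0, 0]
    - [0, 0, 0]
    - [0, 0, 0]
    - [0, 0, 0]
    - [0, 0, 0]

```text
time_s: 17.73
ee_pos: [0.4565, 0.3932, 0.1145]
ee_rot: [-3.114, -0.415, -0.0]
wrist_force: [0.2, 0.2, -2.9]
gripper_width: 0.0252
finger_force: 60.8
```

drive_tool:
  dp:
    - [0, 0, 0.002]
    - [0, 0, 0.002]
    - [0, 0, 0]
    - [0, 0, 0]
    - [0, 0, 0]
  dr:
    - [0, 0, 0]
    - [0, 0, 0]
    - [0, 0, 0]
    - [0, 0, 0]
    - [0, 0, 0]

```text
time_s: 18.15
ee_pos: [0.4565, 0.3932, 0.1125]
ee_rot: [-3.114, -0.415, -0.0]
wrist_force: [-0.4, 0.9, -2.3]
gripper_width: 0.0257
finger_force: 60.9
```

drive_tool:
  dp:
    - [0, 0, 0.002]
    - [0, 0, 0.001]
    - [0, 0, 0]
    - [0, 0, 0]
  dr:
    - [0, 0, 0]
    - [0, 0, 0]
    - [0, 0, 0]
    - [0, 0, 0]

```text
time_s: 18.48
ee_pos: [0.4565, 0.3932, 0.111]
ee_rot: [-3.114, -0.415, -0.0]
wrist_force: [0.8, 1.1, -0.9]
gripper_width: 0.0255
finger_force: 61.0
```

```bash
python3 - <<'E'
from h import *
f=[];z=[]
for _ in range(12):
    grab_frame("wrist"); s=state(); f.append(s["wrist_force"]); z.append(s["ee_pos"])
print(np.mean(f,0),np.std(f,0),np.mean(z,0),s["time_s"])
E
```

```text
[ 0.65922956  0.49439792 -0.55861486] [0.62463267 0.41669931 0.6089744 ] [0.4564437  0.3931644  0.11090155] 19.0833
```

drive_tool:
  dp:
    - [0, 0, 0.001]
    - [0, 0, 0]
    - [0, 0, 0]
  dr:
    - [0, 0, 0]
    - [0, 0, 0]
    - [0, 0, 0]

```text
time_s: 19.33
ee_pos: [0.4564, 0.3931, 0.1103]
ee_rot: [-3.114, -0.415, 0.0]
wrist_force: [0.2, 1.0, -0.8]
gripper_width: 0.0254
finger_force: 61.0
```

drive_tool:
  dp:
    - [0, 0, 0]
    - [0, 0, 0]
    - [0, 0, 0]
    - [0, 0, 0]
    - [0, 0, 0]
    - [0, 0, 0]
  dr:
    - [0, 0, 0]
    - [0, 0, 0]
    - [0, 0, 0]
    - [0, 0, 0]
    - [0, 0, 0]
    - [0, 0, 0]
  grip: 0.2

```text
time_s: 19.83
ee_pos: [0.4562, 0.393, 0.1102]
ee_rot: [3.114, 0.415, -0.001]
wrist_force: [-0.7, -0.2, -0.3]
gripper_width: 0.0682
finger_force: 0.0
```

drive_tool:
  dp:
    - [0, 0, -0.02]
    - [0, 0, -0.05]
    - [0, 0, -0.07]
    - [0, 0, -0.07]
    - [0, 0, -0.05]
    - [0, 0, 0]
    - [0, 0, 0]
    - [0, 0, 0]
  dr:
    - [0, 0, 0]
    - [0, 0, 0]
    - [0, 0, 0]
    - [0, 0, 0]
    - [0, 0, 0]
    - [0, 0, 0]
    - [0, 0, 0]
    - [0, 0, 0]

```text
time_s: 20.5
ee_pos: [0.4559, 0.3928, 0.2399]
ee_rot: [3.114, 0.415, -0.002]
wrist_force: [-1.1, 0.3, -0.8]
gripper_width: 0.0684
finger_force: 0.0
```

```bash
python3 - <<'E'
from h import *
s=state(); print(s["ee_pos"],s["wrist_force"],s["time_s"]); c,im=shot("w15")
H,S,V=cv2.split(cv2.cvtColor(im,cv2.COLOR_BGR2HSV)); m=((H>12)&(H<30)&(S>90)&(V>50)).astype(np.uint8)
pj=lambda P:(lambda p:(round(p[0]/p[2]*c["fx"]+c["cx"],1),round(p[1]/p[2]*c["fy"]+c["cy"],1)))(c["R"]@np.array(P)+c["t"])
o=np.array([.457,.3926,.057]); print("pred base,bodytop,top:",pj(o),pj(o+[0,0,.04]),pj(o+[0,0,.07]))
u0,v0=pj(o+[0,0,.04]); k,lab=cv2.connectedComponents(m); l=lab[int(v0)-6,int(u0)]; q=biggest(lab==l)[0]; x,y,w,h=cv2.boundingRect(q); print((x,y,w,h),"body left/right pred",pj(o+.022*np.array([-.26,.965,0])+[0,0,.04]),pj(o-.022*np.array([-.26,.965,0])+[0,0,.04]))
for r in range(y,y+h,5):
    kk=np.where(lab[r]==l)[0]; print(r,kk[0],kk[-1],(kk[0]+kk[-1])/2)
# ring pixels: dark on pan
for ang in range(0,360,30):
    e=np.array([np.cos(np.radians(ang)),np.sin(np.radians(ang)),0]); vals=[]
    for rr in np.arange(.020,.045,.001):
        u,v=pj(o+e*rr); vals.append(int(im[int(round(v)),int(round(u))].max()))
    print(ang,vals)
E
```

```text
[0.45592082 0.39283873 0.23989413] [-1.10061531  0.32684761 -0.78675387] 20.5
pred base,bodytop,top: (np.float64(257.9), np.float64(177.3)) (np.float64(258.1), np.float64(187.1)) (np.float64(258.3), np.float64(196.3))
(0, 0, 512, 384) body left/right pred (np.float64(236.7), np.float64(187.1)) (np.float64(279.5), np.float64(187.1))
0 0 511 255.5
5 0 511 255.5
10 0 511 255.5
15 0 511 255.5
20 0 511 255.5
25 0 511 255.5
30 0 511 255.5
35 0 511 255.5
40 0 511 255.5
45 0 511 255.5
50 0 511 255.5
55 0 511 255.5
60 0 511 255.5
65 0 511 255.5
70 0 511 255.5
75 0 511 255.5
80 0 511 255.5
85 0 511 255.5
90 0 511 255.5
95 0 511 255.5
100 0 511 255.5
105 0 511 255.5
110 0 511 255.5
115 0 511 255.5
120 0 511 255.5
125 0 511 255.5
130 0 511 255.5
135 0 511 255.5
140 0 511 255.5
145 0 511 255.5
150 0 511 255.5
155 0 511 255.5
160 0 511 255.5
165 0 511 255.5
170 0 511 255.5
175 0 511 255.5
180 0 511 255.5
185 0 511 255.5
190 0 511 255.5
195 0 511 255.5
200 0 511 255.5
205 0 511 255.5
210 0 511 255.5
215 0 511 255.5
220 0 511 255.5
225 0 511 255.5
230 0 511 255.5
235 0 511 255.5
240 0 511 255.5
245 
[... 1298 characters left out ...]
 202, 202, 198, 189, 181, 181, 180, 196, 196, 194]
210 [208, 207, 208, 209, 209, 208, 210, 207, 207, 207, 209, 207, 207, 206, 204, 201, 196, 190, 181, 186, 186, 200, 197, 193, 193]
240 [153, 166, 187, 202, 202, 203, 203, 204, 208, 204, 177, 177, 170, 190, 194, 195, 195, 198, 198, 198, 198, 196, 196, 196, 198]
270 [204, 203, 202, 189, 190, 182, 191, 198, 199, 191, 165, 165, 162, 184, 197, 197, 197, 197, 199, 197, 197, 196, 196, 197, 197]
300 [167, 192, 192, 198, 199, 197, 199, 199, 196, 195, 174, 148, 180, 195, 195, 196, 197, 195, 195, 197, 199, 200, 199, 199, 200]
330 [146, 178, 198, 198, 198, 197, 198, 199, 199, 193, 152, 152, 174, 193, 197, 197, 197, 194, 195, 195, 194, 192, 192, 191, 194]
```

The ring shows unbroken at a radius of about 31 mm all round the visible arc. The weight's base edge is at about 21 mm, so it is concentric and upright, with the pan sunk about 7 mm. Handing in.

```bash
python3 -c "
from cell import *
print(job_done())"
```

```text
the job is handed in; nothing more can be done
None
```

I handed the job in at about 20.6 s: the solder reel stands upright in the tray, and the brass weight stands upright inside the ring on the scale pan, lowered gently without reaching its stop; I don't have the judge's result.

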